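Prove the slack-belt relay, then hold the belt tensioner back

ROBOT

A 7-joint arm with a two-finger parallel gripper is mounted at the origin on the work surface. World frame = base frame: x ahead of the robot, y to its left, z up, the work surface at z = 0. Lengths are in m, angles in rad, forces in N, time in s.
With the tool pointing down it reaches from about 0.425 to 0.95 m from the base axis. Payload 4.7 kg.
Tool frame: the origin (TCP) lies between the finger pads; the fingertips stand 17 mm ahead of it and the grasp point (between the pads) lies 2 mm behind it; x points along the fingers, y is the direction in which the jaws open and shut, and the axes are right-handed (so a half turn about x gives the same grasp; the last joint's range is limited). The gripper opens to 85 mm and grips with 20 to 120 N. Pads are 22 mm wide; open, the fingers measure 114 mm over their backs; the gripper's body (76 mm by 85 mm) begins 54 mm behind the grasp point. The pads swing forward as they close: fully open they stand 13 mm farther back than shut.
Start: joints at [-1.168, 0.469, -0.049, 1.532, 0.024, 1.141, -0.082], TCP at [0.282, 0.613, 0.248] pointing down, gripper open.
Joint ranges: [-2.59, 2.59], [-0.33, 1.99], [-1.39, 1.29], [0.1, 2.45], [-1.04, 4.18], [0.21, 1.99], [-2.66, 2.66]. Speed limits (rad/s): [2.57, 2.57, 3.14, 3.14, 3.14, 3.14, 3.14].

INTERFACE

Orientations are given as a unit quaternion [w, x, y, z].
In Python, from bench import bot gives the robot as it stands.
- The arm moves only by the tool carry_out, never from a script. Its argument "moves" is text: rows parted by semicolons, each of 7 numbers parted by spaces: the turn, a rotation vector about the world's x, y, z in degrees, then the shift along the world's x, y, z in cm, then the closure in counts, from 0 (fully open) to 255 (shut). A call has 1 to 5 rows; each row is the pose to reach, as a shift and turn from the pose commanded when the call began; what a row does not reach only later rows make up. A row lasts 1/10 s, in which the tool goes at most 50 mm and 8.59 degrees, less where a joint would pass 70% of its speed; a pose out of reach is approached as far as the arm can. A call with a gripper value outside its range is refused whole. The fingers move at their own pace and stop on an object; "force" is the grip in N (left out, the last holds). Time passes only in rows, so rows that repeat a pose let the fingers close. It gives the time, the measured TCP pose, the force and the opening at its end, in the units of the state.
- bot.observe(): the state, without advancing time (a new reading comes with each control period).
- bot.get_image(name): name is "scene" or "top"; returns a dict with "img" (384x512x3 uint8, blue, green, red), "fx", "fy", "cx", "cy" (pixels), "rvec" (rotation vector, rad) and "tvec" (3), from world to camera coordinates, as OpenCV has them. Camera axes: x right, y down, z forward; pixel columns grow to the right and rows downward; lengths in m; the calibration is good to about 2 mm. A picture is of the moment at which its call begins. There is no depth.
- bot.sign_off(): hands the job in, once; it reports no verdict.
Trained networks look in the newest picture that a camera, given by its name, has taken for a name from the list of things; names that differ only in an ending like _2 or _b are one class to them, and where a whole thing is asked for, a point or a joint stands for the part that bears it (a point fixed in the world has none). Each returns a list of dicts, best first, with "score" (0 to 1); they miss things now and then, are a little off and sometimes report something else, mostly with a low value. They report only what shows in the picture. A call takes as long as a camera call. They do not tell look-alikes from the thing itself.
- bot.search_frame(query, camera): "position" ([x, y, z] in m, in the coordinates of the camera as it stood for that picture, good to about 4 mm: the middle of the surface that is visible of it).
The state is a dict: "clock": time; "joint_positions": joint angles; "joint_vel": joint speeds; "joint_torque": joint torques, N m; "ee_pos": TCP position; "tool_rot": TCP orientation; "ft_force": force on the tool from outside, world axes, zero at the start; "moment": the same for the moment, N m; "finger_gap": finger opening in m.
Only numpy, scipy, OpenCV 4.12 (cv2) and the standard library are available. Lean on these libraries where they do the work, as an engineer would, in place of code of your own. Each camera call takes 0.05 s, during which the arm holds its last target.

TASK

Get the slide stainer's belt drive ready for its new belt. First prove the slack-belt relay: press its test button so that its lever drops, then lift the lever back up until it latches and stays up by itself. Then push the drive's sprung tensioner arm back past its ratchet click and finish while holding it there well beyond the click, with the gripper and not the pawl taking the spring; do not let go, and leave everything else on the bench where it is.

Things in the scene. Friction and masses are not known exactly. Their poses are not given: they have to be found in the camera images.
- relay: Slack-belt relay: grey plastic block fixed to the bench, 117 mm (its x, from -57 to +60 mm) by 100 mm (y) by 95 mm high; origin at bench height. Its top carries one round black test button at x = +20 mm; from its -x face, out of a 28 mm wide slot, sticks a steel lever with a black knob at the end. z is up.
- test_button_top (a point): Centre of the top of the test button: a black disc of 24 mm diameter standing 14 mm proud of the relay's top (109 mm above the bench). It is pressed straight down.
- test_button (a joint): Travel of the test button in m: 0 out, 0.007 fully down; 2 N to start, 5 N fully down. The lever is released on the way down, between 0.003 and 0.0055, so press it fully; it springs back out. It also dips while the lever is being lifted back.
- trip_lever_hinge (a point): Centre of the lever's hinge in the relay: 75 mm above the bench, at relay x = -40 mm; the hinge axis is the relay's y axis (level).
- trip_lever_knob (a point): Centre of the lever's knob: a black drum of 24 mm diameter and 22 mm long with flat ends, its axis along the relay's y axis, 85 mm from the hinge. Lever up: about 101 mm above the bench; dropped: about 34 mm above the bench, 75 mm from the hinge horizontally, on the relay's -x side. The shank is 10 mm wide and 7 mm thick. It is free from above and on both flat ends.
- trip_lever (a joint): Lever angle in rad: 0.03 to 0.05 = up and resting on its latch (about 18 degrees above level; 0 is 20 degrees above level), 0.85 = fully dropped (29 degrees below level), -0.14 = upper stop. Lifting takes 1 to 3 N at the knob; the latch clicks in near 0, so lift to just short of the upper stop (about -0.1) and let go: it sinks back onto its latch and stays.
- drive: Belt drive: aluminium plate fixed to the bench, 200 x 200 x 14 mm, origin at its centre at bench height, z up. On it stand two fixed dark pulleys (40 and 46 mm across, tops at 48 mm), the tensioner arm and, on the +x side of the arm's pivot, the ratchet's pawl slider.
- tensioner_pivot (a point): The tensioner arm's pivot: on drive (0, -30 mm), axis vertical, at the plate's top face (14 mm above the bench).
- tensioner_post (a point): Centre of the top of the arm's steel handle post: upright, 16 mm diameter, 105 mm from the pivot, top 102 mm above the bench, free from 52 mm up (below it the white idler roller, 32 mm across, on the flat steel arm). Resting, it lies from the pivot 135 degrees anticlockwise from the drive's +x axis, seen from above.
- tensioner (a joint): Tensioner arm angle in rad: 0 = resting against its spring stop, grows as the arm is pushed back, clockwise seen from above; 0.95 = end stop. The ratchet clicks at about 0.55; let go after that, the arm comes back to rest on the pawl at about 0.52. To be held well beyond the click: nearer 0.8. Force at the post: 4 N at 0, 8 N at 0.55 (including the ratchet), 9 N at 0.85. The post moves on its 105 mm circle about the pivot.
- pawl (a joint): Pawl slider in m: 0 = in (engaged or idle), up to 0.011 pushed out as the ratchet tooth rides past.
- slide_box: Bystander: closed blue slide box, 85 x 165 x 35 mm, origin under its centre.
- oil_bottle: Bystander: small amber bottle, 34 mm across, 75 mm high, origin under its centre.
- spare_pulley: Bystander: loose dark pulley, 38 mm across, 22 mm high, lying flat, origin under its centre.
- screwdriver: Bystander: screwdriver lying on the bench, 170 mm long.
- pen_pot: Bystander: empty white pot, 74 mm across, 95 mm high, origin under its centre.
- tape_roll: Bystander: clear tape roll lying flat, 72 mm across, 18 mm high.
- reagent_jar: Bystander: glass jar, 60 mm across, 85 mm high, origin under its centre.
There are look-alikes about, which are no part of the job. What is meant by the relay is not red or yellow, and is the smaller of those in its own colour.

How it is judged:
On the way, in this order (a step that is already met when the one before it is completed fails the run):
1. the test button is pressed (value of joint test_button above 0.0025 m).
2. the relay's lever has dropped (value of joint trip_lever above 0.7 rad), for 0.1 s.
3. the lever is lifted back, latched, and let go (value of joint trip_lever below 0.08 rad and value of joint test_button below 0.002 m and contact force between the fingers and trip_lever below 0.1 N), for 0.3 s.
4. the tensioner arm is pushed past its click and the pawl has dropped in (value of joint tensioner above 0.65 rad and value of joint pawl below 0.003 m), for 0.3 s.
At the end, for the whole second after the job is handed in: The gripper's fingers hold the tensioner arm still at more than 0.65 rad (beyond the click, pawl in and not carrying it), pressing on it with more than 2 N; the relay's lever is up on its latch (within 0.08 rad) with the button out; no other thing has been moved by 30 mm or more (all of step 4 and contact force between the fingers and tensioner above 2 N and contact force between pawl and tensioner below 2.5 N and velocity of joint tensioner between -0.2 and 0.2 rad/s and value of joint trip_lever below 0.08 rad and value of joint test_button below 0.002 m and distance of each of slide_box, oil_bottle, spare_pulley, screwdriver, pen_pot, tape_roll, reagent_jar from where it was at the start of the episode below 0.03 m); the arm keeps its last pose, push and grip.
It also fails if it takes over 58 s, if anything falls off the work surface, if the arm or the gripper's body presses on something with over 40 N, if the wrist force passes 120 N, or if a joint passes its speed limit or range.

## Working session

There is one attempt and no reset: what is moved stays moved. The work goes in short steps, Python scripts to look and compute and a tool call to move; the robot and the scene stay as the last step left them, time stands still between calls to the robot, and variables do not carry over. Pictures are saved under pics/ and viewed, and the job is handed in when it is done.

Besides the shell and the picture viewer there is one more tool, called as name(argument=value, ...) on one line, values as JSON. carry_out: Moves the arm, as the interface text tells. Its arguments: {"type":"object","properties":{"moves":{"type":"string"},"force":{"type":"number"}},"required":["moves"]}

```bash
mkdir -p pics; ls; cat > h.py <<'E'
import numpy as np,cv2
from bench import bot
def cam(n):
    d=bot.get_image(n); R=cv2.Rodrigues(np.array(d["rvec"],float))[0]; t=np.array(d["tvec"],float).reshape(3)
    return d,R,t
def toW(p,R,t): return R.T@(np.array(p)-t)
def proj(P,d):
    K=np.array([[d["fx"],0,d["cx"]],[0,d["fy"],d["cy"]],[0,0,1.]])
    return cv2.projectPoints(np.array(P,float).reshape(-1,3),np.array(d["rvec"],float),np.array(d["tvec"],float),K,None)[0].reshape(-1,2)
def ray(u,v,z,d):
    R=cv2.Rodrigues(np.array(d["rvec"],float))[0]; t=np.array(d["tvec"],float).reshape(3)
    c=-R.T@t; r=R.T@np.array([(u-d["cx"])/d["fx"],(v-d["cy"])/d["fy"],1]); return c+r*(z-c[2])/r[2]
E
python3 - <<'E'
from h import *
for n in ("scene","top"):
    d,R,t=cam(n); cv2.imwrite(f"pics/{n}0.png",d["img"]); print(n,-R.T@t,d["fx"])
    for q in ("relay","test_button_top","trip_lever_knob","drive","tensioner_post","slide_box","oil_bottle","pen_pot","tape_roll","reagent_jar","spare_pulley","screwdriver"):
        for r in bot.search_frame(q,n):
            w=toW(r["position"],R,t); print(q,round(r["score"],2),w.round(3),proj(w,d)[0].round())
print(bot.observe())
E
```

```text
pics
scene [1.60712341 0.83470235 0.92816122] 383.05879202218244
relay 0.96 [ 0.281 -0.205  0.091] [242. 158.]
relay 0.9 [0.353 0.583 0.077] [398. 221.]
relay 0.75 [ 0.529 -0.178  0.015] [214. 195.]
relay 0.71 [0.571 0.203 0.08 ] [281. 215.]
relay 0.65 [0.347 0.298 0.101] [330. 193.]
test_button_top 0.42 [0.295 0.306 0.14 ] [338. 180.]
trip_lever_knob 0.66 [ 0.532 -0.18   0.016] [213. 195.]
trip_lever_knob 0.55 [0.297 0.475 0.103] [376. 200.]
trip_lever_knob 0.46 [0.329 0.154 0.129] [302. 175.]
trip_lever_knob 0.45 [ 0.243 -0.367  0.125] [221. 141.]
trip_lever_knob 0.44 [0.536 0.088 0.096] [262. 198.]
drive 0.9 [ 0.532 -0.174  0.015] [214. 196.]
drive 0.65 [ 0.757 -0.195  0.036] [174. 214.]
tensioner_post 0.78 [ 0.477 -0.195  0.042] [218. 184.]
slide_box 0.67 [0.784 0.125 0.037] [231. 246.]
pen_pot 0.86 [ 0.468 -0.478  0.072] [175. 162.]
tape_roll 0.8 [0.532 0.502 0.016] [357. 252.]
reagent_jar 0.57 [0.651 0.459 0.059] [332. 256.]
reagent_jar 0.23 [ 0.756 -0.191  0.04 ] [175. 213.]
screwdriver 0.43 [ 0.403 -0.002  0.02 ] [262. 194.]
top [0.29024185 0.02406071 1.43980662] 402.68866099
[... 1349 characters left out ...]
. 204.]
{'clock': 1.3, 'joint_positions': array([-1.16789278,  0.46865466, -0.0486202 ,  1.53252946,  0.02404659,
        1.14100591, -0.08231118]), 'joint_vel': array([-0.00136901, -0.00117242,  0.00234398, -0.00111821,  0.00022876,
       -0.0001484 , -0.00214637]), 'joint_torque': array([-1.08909429e-03, -5.10159266e+01, -4.70750558e-02, -2.38015723e+01,
        1.08214116e-02,  7.92652518e-04,  8.60775089e-06]), 'ee_pos': array([0.28242962, 0.61307196, 0.24828552]), 'tool_rot': array([ 0.69065615,  0.15148476,  0.69072375, -0.1514832 ]), 'ft_force': array([-0.75516452, -0.45717882,  0.42790943]), 'moment': array([ 0.04024434, -0.02526029, -0.01956309]), 'finger_gap': 0.08528007810078868}
```

```bash
python3 - <<'E'
import cv2
a=cv2.imread("pics/scene0.png");b=cv2.imread("pics/top0.png")
cv2.imwrite("pics/scene0b.png",cv2.resize(a[110:310,100:450],None,fx=2.28,fy=2.28,interpolation=3))
cv2.imwrite("pics/top0b.png",cv2.resize(b[90:310,60:440],None,fx=2.1,fy=2.1,interpolation=3))
E
```

```text
(no output)
```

View pics/scene0b.png

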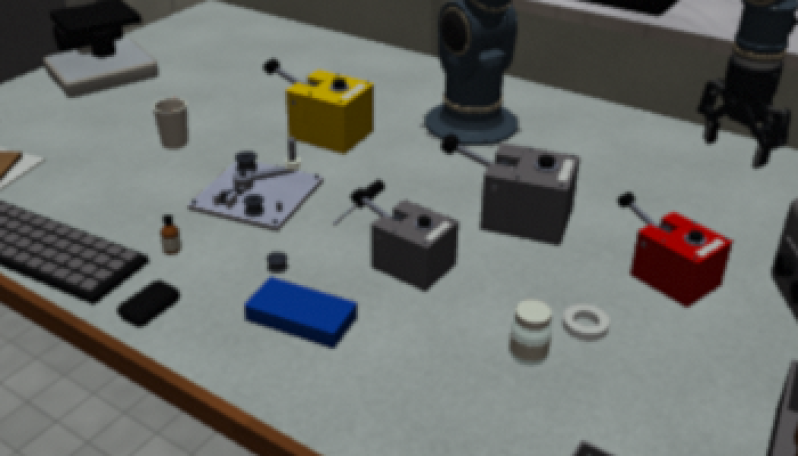

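View pics/top0b.png

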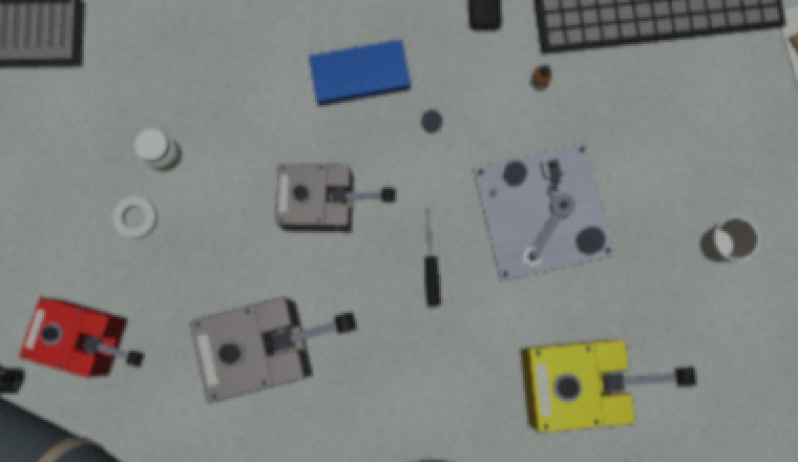

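The candidates for the relay are red (scene 398,221), yellow (242,158), large grey (330,193) and small grey (281,215; top 211,184). By the description it is the small grey one. I'll check that in close crops and measure.

```bash
python3 - <<'E'
import cv2
b=cv2.imread("pics/top0.png")
cv2.imwrite("pics/c1.png",cv2.resize(b[160:210,180:260],None,fx=10,fy=10,interpolation=2))
cv2.imwrite("pics/c2.png",cv2.resize(b[150:230,275:365],None,fx=7,fy=7,interpolation=2))
E
```

```text
(no output)
```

View pics/c1.png

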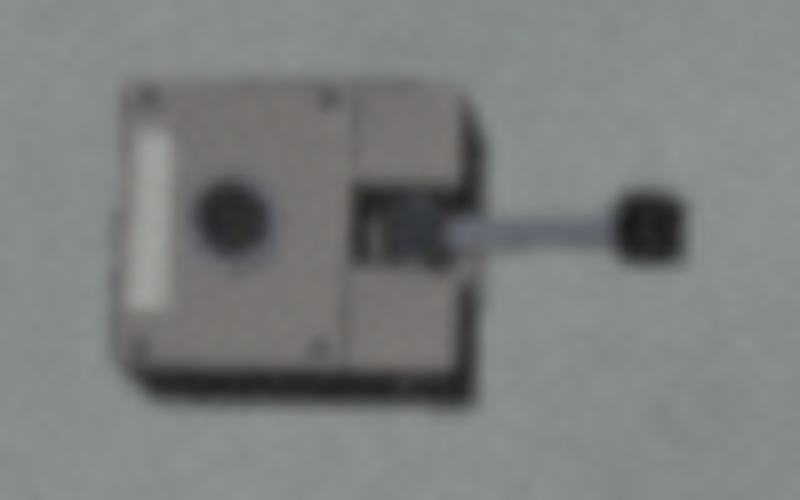

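View pics/c2.png

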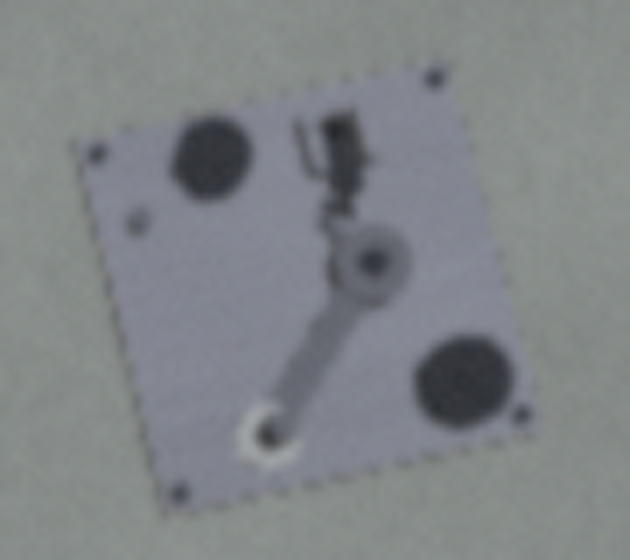

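```bash
python3 - <<'E'
from h import *
d,R,t=cam("top")
f=lambda x,y,s,ox,oy,z: ray((x+.5)/s-.5+ox,(y+.5)/s-.5+oy,z,d)
b=f(232,217,10,180,160,.109);k=f(650,228,10,180,160,.101)
print("button",b,"knob",k,np.linalg.norm((b-k)[:2]),"expected",.020+.04+.085*np.cos(np.radians(18)))
print("yaw",np.degrees(np.arctan2(*(b-k)[[1,0]])))
# corners of relay top
for c in ((127,85),(465,90),(462,372),(122,368)): print(f(*c,10,180,160,.095).round(4))
C=[f(*c,7,275,150,.014) for c in ((75,147),(455,65),(535,433),(165,515))]
c=np.mean(C,0);print("drive c",c,[np.linalg.norm(C[i]-C[i-1]) for i in range(4)])
yd=(C[0]-C[1])+(C[3]-C[2]);print("drive y ang",np.degrees(np.arctan2(yd[1],yd[0])))
xd=(C[0]-C[3])+(C[1]-C[2]);print("drive x ang",np.degrees(np.arctan2(xd[1],xd[0])))
p=f(372,262,7,275,150,.04);print("pivot(z.04)",p, f(372,262,7,275,150,.02))
for z in (.045,.102): print("post",z,f(270,432,7,275,150,z))
a=np.arctan2(xd[1],xd[0]);
pv=c[:2]+.03*np.array([np.sin(a),-np.cos(a)]);print("pivot calc",pv)
for th in (0,.55,.8): 
  g=a+np.radians(135)-th;P=pv+.105*np.array([np.cos(g),np.sin(g)]);print(th,P,(proj([*P,.102],d)[0]-[275,150]+.5)*7-.5)
o=bot.observe();print(o["ee_pos"]);from scipy.spatial.transform import Rotation as Ro
q=o["tool_rot"];print(Ro.from_quat([*q[1:],q[0]]).as_matrix().round(3))
E
```

```text
button [0.53711914 0.20189654 0.109     ] knob [0.53215385 0.06218221 0.101     ] 0.13980253575346094 expected 0.14083980388508804
yaw 87.96462714462322
[0.586  0.2394 0.095 ]
[0.5822 0.1246 0.095 ]
[0.4852 0.1264 0.095 ]
[0.4888 0.2407 0.095 ]
drive c [ 0.51223861 -0.20038597  0.014     ] [np.float64(0.19512417070884844), np.float64(0.20276095646174047), np.float64(0.1953097042680131), np.float64(0.19397645935204022)]
drive y ang 101.2949760067371
drive x ang 10.540159700838178
pivot(z.04) [ 0.52090624 -0.22936679  0.04      ] [ 0.5242019  -0.23298768  0.02      ]
post 0.045 [ 0.43527257 -0.17369212  0.045     ]
post 0.102 [ 0.42934577 -0.16561077  0.102     ]
pivot calc [ 0.51772635 -0.22987977]
0 [ 0.43115144 -0.17046779] [279.99130705 428.03826929]
0.55 [ 0.474973 -0.133978] [200.46607697 338.71637727]
0.8 [ 0.50002858 -0.126382  ] [182.83102193 287.46240444]
[0.28243462 0.61309412 0.24834983]
[[-0.     0.418  0.908]
 [ 0.     0.908 -0.418]
 [-1.     0.    -0.   ]]
```

The crop shows the grey box with its white label, the black button at top (203,182) and the knob at (245,183). It is the smaller of the two greys, so it is my choice. Now I'll move above the button with the jaws shut.

carry_out(moves="0 0 -40 13 -20.5 0 255;0 0 -40 13 -20.5 0 255;0 0 -40 13 -20.5 0 255;0 0 -40 13 -20.5 0 255;0 0 -40 13 -20.5 0 255", force=40)

```text
clock: 1.85
ee_pos: [0.414, 0.4054, 0.2487]
tool_rot: [0.596, 0.381, 0.596, -0.38]
ft_force: [0.8, 1.2, 0.1]
finger_gap: 0.0119
```

carry_out(moves="0 0 -27 12.5 -20.6 0 255;0 0 -27 12.5 -20.6 0 255;0 0 -27 12.5 -20.6 0 255;0 0 -27 12.5 -20.6 0 255;0 0 -27 12.5 -20.6 0 255")

```text
clock: 2.35
ee_pos: [0.5387, 0.1991, 0.2488]
tool_rot: [0.492, 0.508, 0.491, -0.508]
ft_force: [0.3, 0.3, 0.3]
finger_gap: -0.0001
```

carry_out(moves="0 0 0 -0.2 0.3 -4 255;0 0 0 -0.2 0.3 -8 255;0 0 0 -0.2 0.3 -11 255;0 0 0 -0.2 0.3 -11 255;0 0 0 -0.2 0.3 -11 255")

```text
clock: 2.85
ee_pos: [0.5358, 0.2052, 0.1388]
tool_rot: [0.492, 0.508, 0.492, -0.507]
ft_force: [-0.8, 0.5, 0.6]
finger_gap: 0.0006
```

```bash
python3 - <<'E'
from h import *
o=bot.observe();print(o["clock"],o["ee_pos"])
for n in("scene","top"):
    d,R,t=cam(n)
    u,v=proj([.537,.202,.109],d)[0]; u=int(u);v=int(v)
    cv2.imwrite(f"pics/b_{n}.png",cv2.resize(d["img"][v-35:v+35,u-50:u+50],None,fx=7,fy=7,interpolation=2))
    e=o["ee_pos"]-[0,0,.017];print(n,proj(e,d)-[u-50,v-35])
a=cv2.imread("pics/b_scene.png");b=cv2.imread("pics/b_top.png");cv2.imwrite("pics/b1.png",cv2.resize(np.vstack([a,b]),(420,588)))
E
```

```text
2.85 [0.535839   0.20518539 0.13883   ]
scene [[51.55834232 33.10411442]]
top [[49.23971741 34.95210701]]
```

View pics/b1.png

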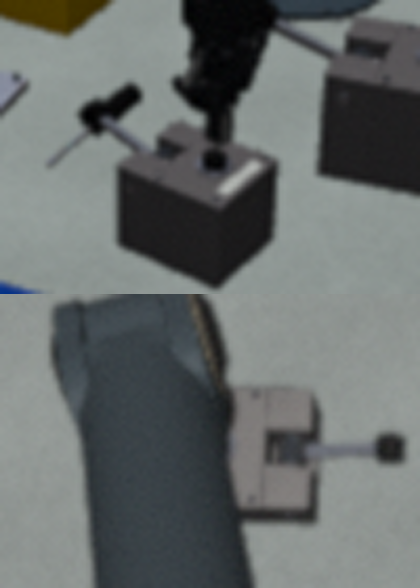

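The fingertip stands right over the button (crop 215,130 in the scene view), so I'll press it.

carry_out(moves="0 0 0 0 -0.2 -1 255;0 0 0 0 -0.2 -1.5 255;0 0 0 0 -0.2 -1.9 255;0 0 0 0 -0.2 -2 255;0 0 0 0 -0.2 -2 255")

```text
clock: 3.45
ee_pos: [0.5362, 0.2031, 0.1191]
tool_rot: [0.493, 0.508, 0.492, -0.507]
ft_force: [0.2, -0.1, 5.2]
finger_gap: -0.0003
```

```bash
python3 - <<'E'
from h import *
d,R,t=cam("scene")
o=bot.observe();print(o["clock"],o["ee_pos"],o["ft_force"])
cv2.imwrite(f"pics/b2.png",cv2.resize(d["img"][170:260,220:330],None,fx=6,fy=6,interpolation=2))
E
```

```text
3.5 [0.5361903  0.20310179 0.11910806] [-0.07416953 -0.00796014  5.92147441]
```

View pics/b2.png

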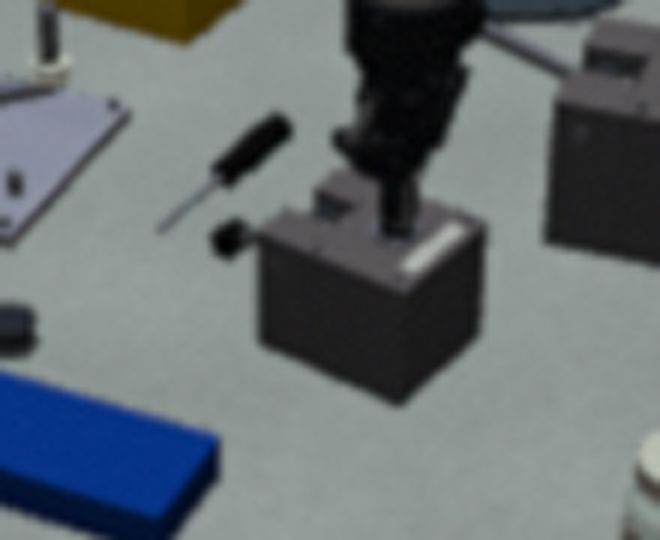

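The lever has dropped, with the knob now at scene (258,210). I'll go up, move over the knob and open the jaws.

carry_out(moves="0 0 0 0 0 5 255;0 0 0 0 -2 8 120;0 0 0 -0.2 -7 8 80;0 0 0 -0.4 -11 8 80;0 0 0 -0.5 -13.6 8 80")

```text
clock: 4.0
ee_pos: [0.5297, 0.0636, 0.1985]
tool_rot: [-0.492, -0.508, -0.491, 0.509]
ft_force: [-0.6, 0.1, 0.5]
finger_gap: 0.0578
```

```bash
python3 - <<'E'
from h import *
d,R,t=cam("scene")
o=bot.observe();print(o["clock"],o["ee_pos"],o["finger_gap"])
print(proj([.5325,.067,.034],d), (proj([.5325,.067,.034],d)[0]-[220,170])*6)
for r in bot.search_frame("trip_lever_knob","scene"): print(r["score"],toW(r["position"],R,t).round(3))
cv2.imwrite(f"pics/b3.png",cv2.resize(d["img"][150:250,210:330],None,fx=6,fy=6,interpolation=2))
print((proj([.5325,.067,.034],d)[0]-[210,150])*6)
d,R,t=cam("top")
cv2.imwrite(f"pics/b4.png",cv2.resize(d["img"][150:220,180:280],None,fx=7,fy=7,interpolation=2))
E
```

```text
4.05 [0.52954806 0.05925382 0.19844017] 0.05849405114940981
[[257.93659276 209.18446538]] [227.61955655 235.10679226]
0.63 [0.327 0.152 0.135]
0.63 [ 0.243 -0.366  0.125]
0.59 [0.298 0.477 0.1  ]
0.41 [0.538 0.079 0.042]
[287.61955655 355.10679226]
```

View pics/b3.png

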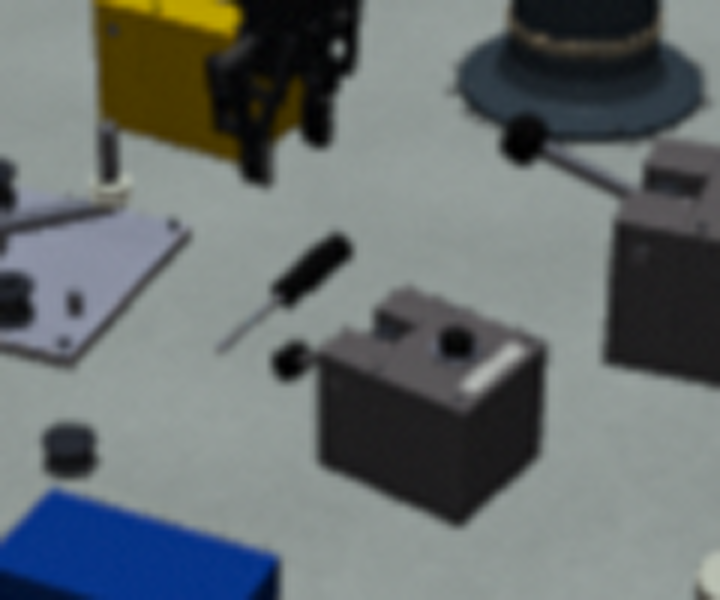

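View pics/b4.png

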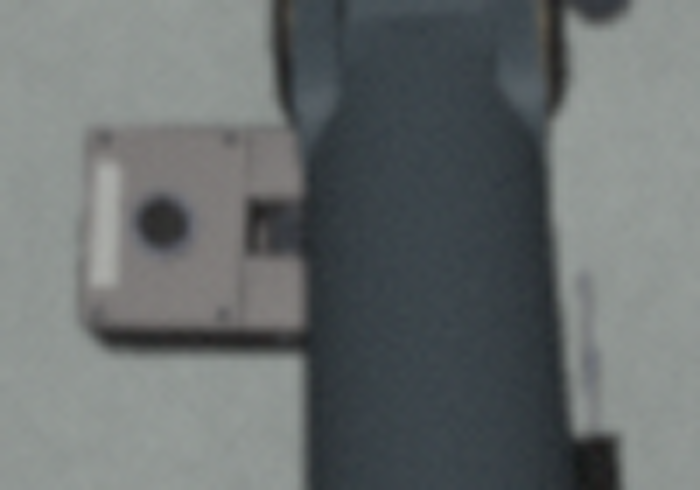

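carry_out(moves="0 0 0 0.3 0.1 -5 80;0 0 0 0.3 0.1 -10 80;0 0 0 0.3 0.1 -14 80;0 0 0 0.3 0.1 -16.5 80;0 0 0 0.3 0.1 -16.5 80")

```text
clock: 4.65
ee_pos: [0.5304, 0.0694, 0.0296]
tool_rot: [-0.491, -0.505, -0.495, 0.509]
ft_force: [-0.5, -0.8, 0.6]
finger_gap: 0.0584
```

```bash
python3 - <<'E'
from h import *
d,R,t=cam("scene")
o=bot.observe();print(o["clock"],o["ee_pos"],o["finger_gap"],o["ft_force"])
cv2.imwrite(f"pics/b5.png",cv2.resize(d["img"][150:250,210:330],None,fx=6,fy=6,interpolation=2))
E
```

```text
4.7 [0.53224958 0.06924098 0.03180393] 0.05858294119157434 [0.62919451 0.07234022 0.24783509]
```

View pics/b5.png

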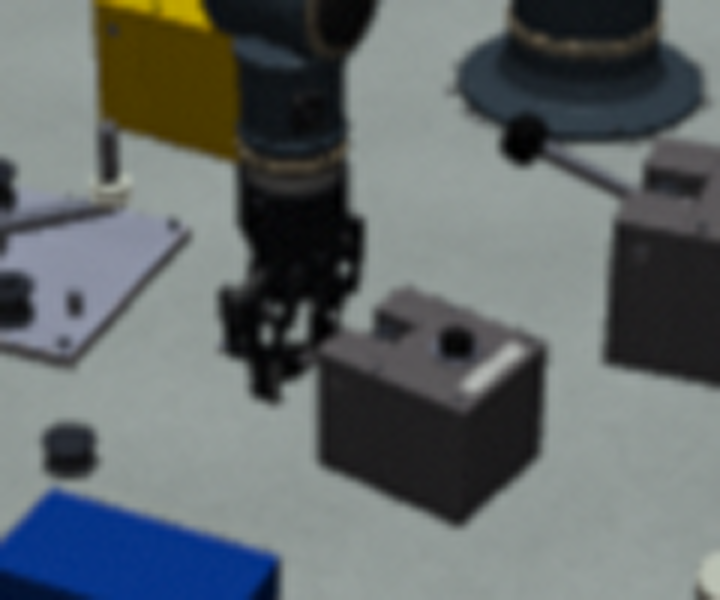

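The knob sits between the fingers (crop 290,355), so I'll close with a light grip.

carry_out(moves="0 0 0 0 0 0 255;0 0 0 0 0 0 255;0 0 0 0 0 0 255;0 0 0 0 0 0 255;0 0 0 0 0 0 255", force=20)

```text
clock: 5.2
ee_pos: [0.5344, 0.0686, 0.035]
tool_rot: [0.492, 0.509, 0.492, -0.507]
ft_force: [-1.2, 0.4, 7.1]
finger_gap: 0.0216
```

carry_out(moves="0 0 0 0 -0.65 1.5 255;0 0 0 0 -1.05 3.4 255;0 0 0 0 -1.0 5.3 255;0 0 0 0 -0.65 6.75 255;0 0 0 0 -0.4 7.4 255")

```text
clock: 5.7
ee_pos: [0.534, 0.0635, 0.1092]
tool_rot: [0.493, 0.508, 0.492, -0.507]
ft_force: [2.6, -0.9, -3.6]
finger_gap: 0.0217
```

```bash
python3 - <<'E'
from h import *
d,R,t=cam("scene")
o=bot.observe();print(o["clock"],o["ee_pos"],o["finger_gap"],o["ft_force"])
cv2.imwrite(f"pics/b6.png",cv2.resize(d["img"][150:250,210:330],None,fx=6,fy=6,interpolation=2))
E
```

```text
5.75 [0.53407567 0.0636704  0.10947417] 0.021313565341539102 [ 0.06256056 -2.16340952 -0.51409779]
```

View pics/b6.png

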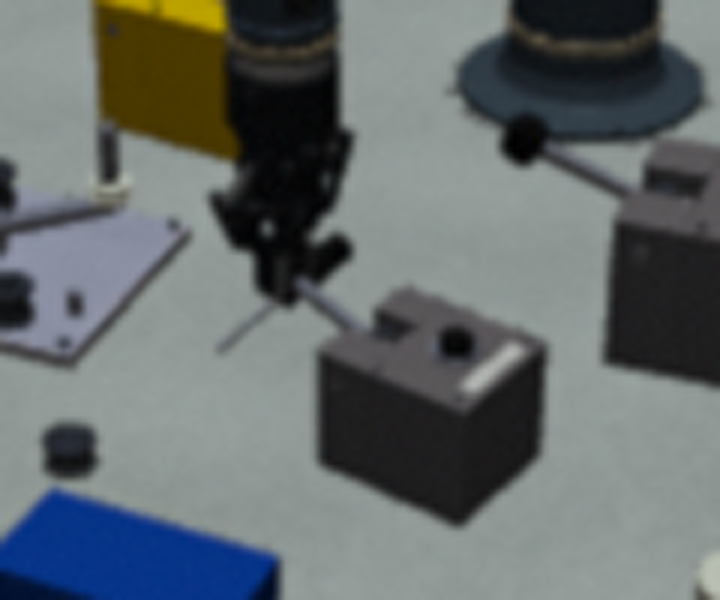

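The lever is up in the fingers. I'll lift a few more mm to just short of the stop, hold, then open and retreat upward.

carry_out(moves="0 0 0 0 0.1 0.2 255;0 0 0 0 0.15 0.3 255;0 0 0 0 0.15 0.3 255")

```text
clock: 6.05
ee_pos: [0.5339, 0.064, 0.1102]
tool_rot: [-0.493, -0.508, -0.491, 0.508]
ft_force: [1.7, -4.9, -0.7]
finger_gap: 0.0217
```

carry_out(moves="0 0 0 0 0 0 60;0 0 0 0 0 0 60;0 0 0 0 0 0 60;0 0 0 0 0 0 60;0 0 0 0 0 0 60")

```text
clock: 6.55
ee_pos: [0.5333, 0.0659, 0.1102]
tool_rot: [-0.492, -0.507, -0.493, 0.507]
ft_force: [-0.3, 0.5, 0.9]
finger_gap: 0.0654
```

```bash
python3 - <<'E'
from h import *
d,R,t=cam("scene")
o=bot.observe();print(o["clock"],o["ee_pos"],o["finger_gap"],o["ft_force"])
cv2.imwrite(f"pics/b7.png",cv2.resize(d["img"][150:250,210:330],None,fx=6,fy=6,interpolation=2))
E
```

```text
6.6 [0.53333882 0.06580206 0.11030204] 0.06517670784754762 [ 0.2895283  -0.64728907  0.23892278]
```

View pics/b7.png

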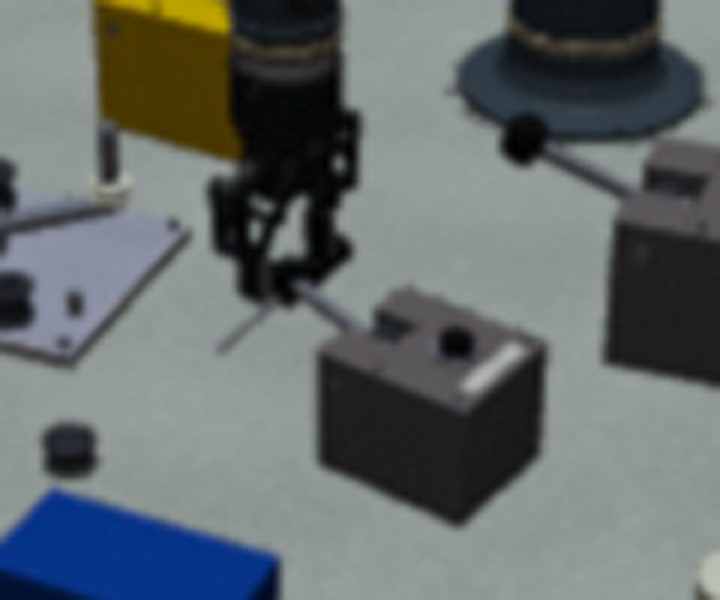

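The lever stays up with the fingers open, and the button is out. I'll go up, then over the tensioner post.

carry_out(moves="0 0 0 0 0 4 60;0 0 0 0 0 8 60;0 0 0 0 0 10 60;0 0 8 -2 -5 10 60;0 0 15 -4 -9 10 60")

```text
clock: 7.1
ee_pos: [0.494, -0.0245, 0.2113]
tool_rot: [0.557, 0.437, 0.556, -0.436]
ft_force: [0.0, -1.2, -0.7]
finger_gap: 0.0653
```

carry_out(moves="0 0 7 -2 -4.5 0 60;0 0 15 -4 -9 0 60;0 0 15 -6.3 -14.5 0 60;0 0 15 -6.3 -14.5 0 60;0 0 15 -6.3 -14.5 0 60")

```text
clock: 7.6
ee_pos: [0.4295, -0.1714, 0.2106]
tool_rot: [0.606, 0.365, 0.606, -0.364]
ft_force: [0.8, 0.8, 0.1]
finger_gap: 0.0653
```

```bash
python3 - <<'E'
from h import *
from scipy.spatial.transform import Rotation as Ro
d,R,t=cam("scene")
o=bot.observe();print(o["clock"],o["ee_pos"],o["finger_gap"],o["ft_force"])
q=o["tool_rot"];print(Ro.from_quat([*q[1:],q[0]]).as_matrix()[:,1])
cv2.imwrite(f"pics/d1.png",cv2.resize(d["img"][130:230,170:290],None,fx=6,fy=6,interpolation=2))
for P in ([.4305,-.1685,.102],[.4305,-.1685,.052],[.519,-.230,.03],[.533,.0618,.101]): print(((proj(P,d)[0]-[170,130]+.5)*6-.5).round())
E
```

```text
7.65 [ 0.43051331 -0.16935132  0.21042987] 0.0653768776986295 [0.02281075 0.87555373 0.77602519]
[8.81553058e-01 4.72084410e-01 7.18889713e-04]
[354. 243.]
[357. 300.]
[222. 350.]
[523. 394.]
```

View pics/d1.png

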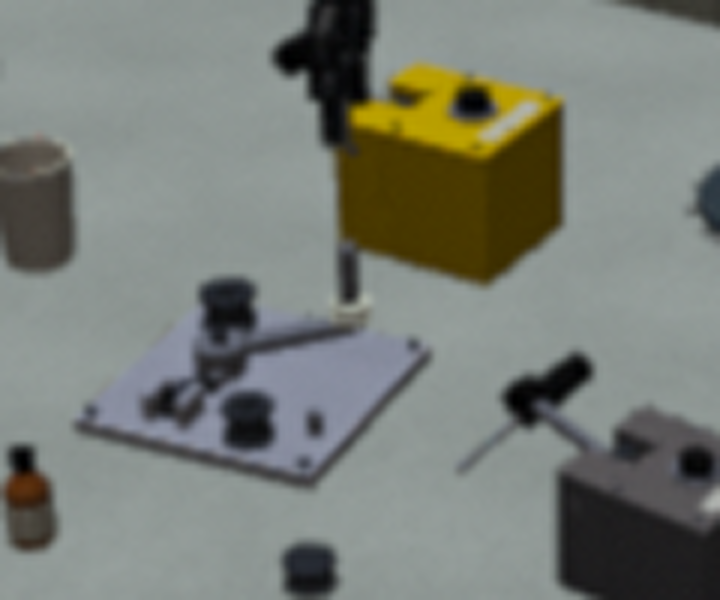

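The post is at crop (348,242), directly under the gripper, and the relay knob is up at (523,396), latched as predicted. I'll descend and grip.

carry_out(moves="0 0 0 0 -0.1 -5 60;0 0 0 0 -0.1 -9 60;0 0 0 0 -0.1 -12.4 60;0 0 0 0 -0.1 -12.4 60;0 0 0 0 -0.1 -12.4 60")

```text
clock: 8.15
ee_pos: [0.4314, -0.1691, 0.0864]
tool_rot: [0.607, 0.362, 0.608, -0.362]
ft_force: [0.6, -1.1, -0.2]
finger_gap: 0.0651
```

carry_out(moves="0 0 0 0 0 0 255;0 0 0 0 0 0 255;0 0 0 0 0 0 255;0 0 0 0 0 0 255;0 0 0 0 0 0 255", force=50)

```text
clock: 8.65
ee_pos: [0.4334, -0.1694, 0.0879]
tool_rot: [0.609, 0.364, 0.606, -0.361]
ft_force: [3.9, 3.8, 4.4]
finger_gap: 0.0146
```

```bash
python3 - <<'E'
from h import *
d,R,t=cam("scene")
o=bot.observe();print(o["clock"],o["ee_pos"],o["finger_gap"],o["ft_force"])
cv2.imwrite(f"pics/d2.png",cv2.resize(d["img"][130:230,170:290],None,fx=6,fy=6,interpolation=2))
E
```

```text
8.7 [ 0.43338418 -0.16945495  0.08787831] 0.01471267320865858 [4.23018195 3.44634893 3.70082014]
```

View pics/d2.png

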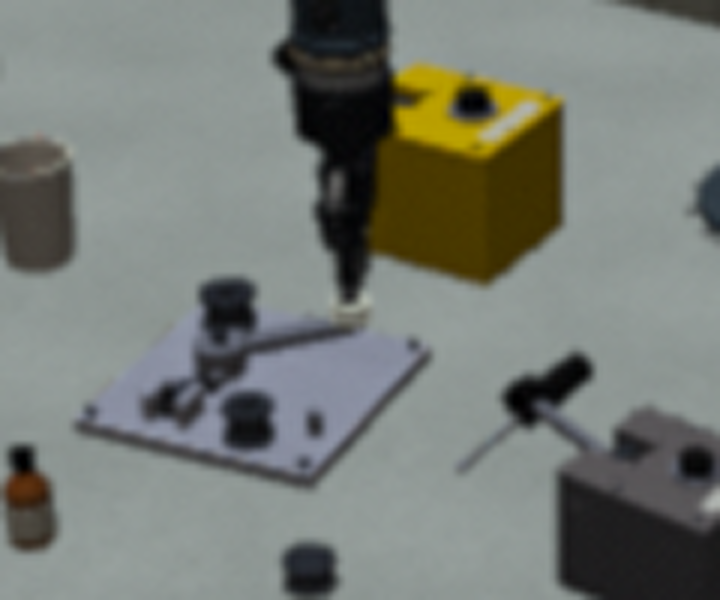

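Post gripped at the arm's rest angle. I'll push along the arc about the pivot (0.519, -0.230).

carry_out(moves="0 0 0 0.55 0.65 0 255;0 0 0 1.1 1.2 0 255;0 0 0 1.7 1.75 0 255;0 0 0 2.25 2.25 0 255;0 0 0 2.25 2.25 0 255")

```text
clock: 9.2
ee_pos: [0.4495, -0.1478, 0.0875]
tool_rot: [0.604, 0.363, 0.609, -0.364]
ft_force: [-11.0, 1.5, 21.3]
finger_gap: 0.0145
```

```bash
python3 - <<'E'
from h import *
o=bot.observe();e=o["ee_pos"];print(o["clock"],e,o["finger_gap"],o["ft_force"])
v=e[:2]-[.519,-.230];print(np.linalg.norm(v),np.degrees(np.arctan2(v[1],v[0])))
E
```

```text
9.2 [ 0.44948462 -0.14781516  0.08746018] 0.014470901258490317 [-10.95284698   1.5290992   21.26254405]
0.10764170652545736 130.22593977920934
```

carry_out(moves="0 0 0 0.5 0.4 0.1 255;0 0 0 1.05 0.85 0.1 255;0 0 0 1.6 1.25 0.1 255;0 0 0 2.3 1.65 0.1 255;0 0 0 2.95 2.0 0.1 255")

```text
clock: 9.7
ee_pos: [0.4772, -0.127, 0.0876]
tool_rot: [0.602, 0.363, 0.61, -0.364]
ft_force: [-14.2, 1.6, 15.9]
finger_gap: 0.0148
```

```bash
python3 - <<'E'
from h import *
d,R,t=cam("scene")
o=bot.observe();e=o["ee_pos"];print(o["clock"],e,o["finger_gap"],o["ft_force"])
v=e[:2]-[.519,-.230];print(np.linalg.norm(v),np.degrees(np.arctan2(v[1],v[0])))
cv2.imwrite(f"pics/d3.png",cv2.resize(d["img"][130:230,170:290],None,fx=6,fy=6,interpolation=2))
E
```

```text
9.75 [ 0.47862164 -0.12597903  0.08766211] 0.014558839505458698 [-10.36239355   3.83089239  12.79224934]
0.11158303706175456 111.21497823370424
```

View pics/d3.png

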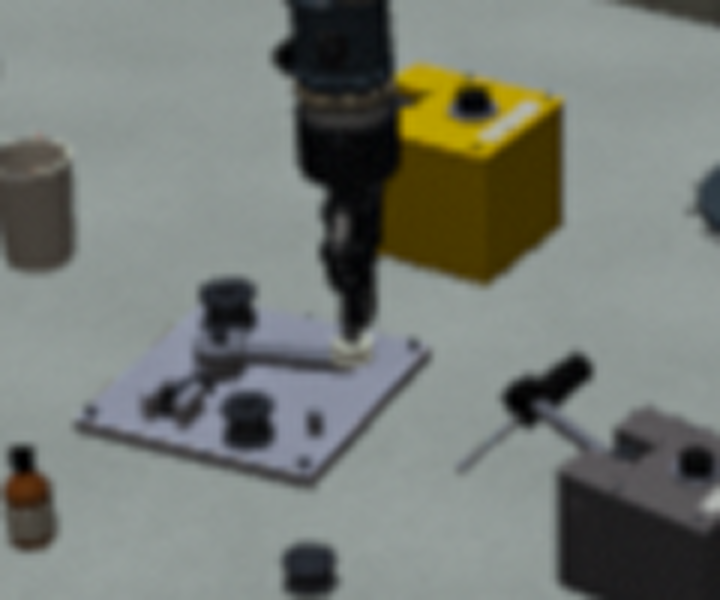

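```bash
cat > th.py <<'E'
from h import *
import sys
d={"img":0}
def go(pts,d):
    for x,y in pts:
        P=ray((x+.5)/6-.5+170,(y+.5)/6-.5+130,.045,d);v=P[:2]-[.519,-.23];print(P.round(4),np.linalg.norm(v).round(4),np.degrees(np.arctan2(v[1],v[0])).round(1))
if __name__=="__main__":
    d,_,_=cam("scene"); a=list(map(float,sys.argv[1:])); go(zip(a[::2],a[1::2]),d)
E
python3 th.py 350 310 352 349
```

```text
[ 0.4364 -0.1709  0.045 ] 0.1016 144.4
[ 0.4812 -0.1326  0.045 ] 0.1045 111.2
```

Roller estimate is about 111°, i.e. θ about 0.58, around the click. I'll continue toward about 0.82.

carry_out(moves="0 0 0 0.6 0.1 0 255;0 0 0 1.2 0.25 0 255;0 0 0 1.8 0.35 0 255;0 0 0 2.4 0.4 0 255;0 0 0 2.4 0.4 0 255")

```text
clock: 10.3
ee_pos: [0.5016, -0.1201, 0.0872]
tool_rot: [0.602, 0.363, 0.612, -0.363]
ft_force: [-12.7, 8.9, 16.1]
finger_gap: 0.0145
```

```bash
python3 - <<'E'
from h import *
d,R,t=cam("scene")
o=bot.observe();e=o["ee_pos"];print(o["clock"],e,o["finger_gap"],o["ft_force"])
v=e[:2]-[.519,-.230];print(np.linalg.norm(v),np.degrees(np.arctan2(v[1],v[0])))
cv2.imwrite(f"pics/d4.png",cv2.resize(d["img"][130:230,170:290],None,fx=6,fy=6,interpolation=2))
for a in (111,105,98.8,94):
  P=[.519+.105*np.cos(np.radians(a)),-.23+.105*np.sin(np.radians(a)),.045];print(a,((proj(P,d)[0]-[170,130]+.5)*6-.5).round())
E
```

```text
10.35 [ 0.5013762  -0.12014652  0.08725764] 0.01457567282716436 [-12.93509548   8.85805834  14.71216065]
0.1112581922779553 99.1143008927372
111 [352. 349.]
105 [347. 357.]
98.8 [340. 364.]
94 [334. 369.]
```

View pics/d4.png

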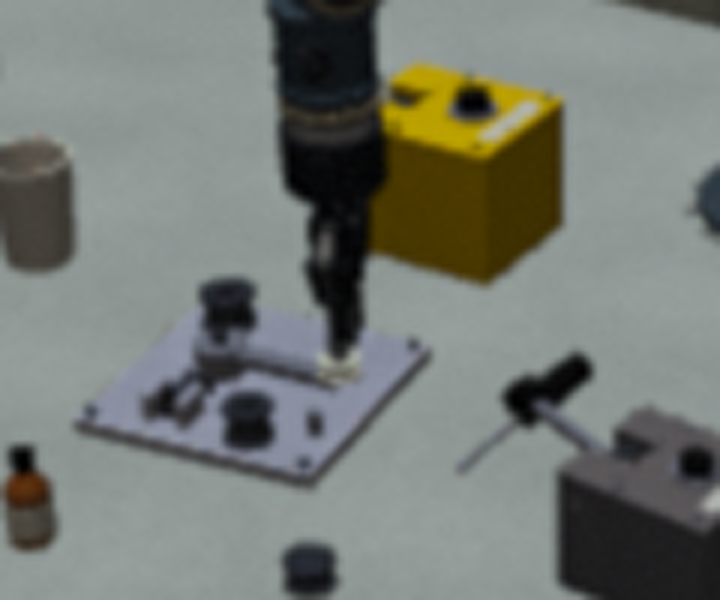

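The roller is at crop (340,364), which fits θ of about 0.80. I'll ease the sideways and vertical strain a little and check it holds still.

carry_out(moves="0 0 0 0 0.1 0.1 255;0 0 0 0 0.2 0.1 255;0 0 0 0 0.2 0.1 255;0 0 0 0 0.2 0.1 255;0 0 0 0 0.2 0.1 255")

```text
clock: 10.85
ee_pos: [0.5006, -0.1202, 0.0873]
tool_rot: [0.602, 0.363, 0.611, -0.364]
ft_force: [-10.7, 2.7, 4.9]
finger_gap: 0.0149
```

```bash
python3 - <<'E'
from h import *
for n in("scene","top"):
    d,R,t=cam(n)
    o=bot.observe();e=o["ee_pos"];print(o["clock"],e,o["finger_gap"],o["ft_force"],abs(o["joint_vel"]).max())
    cv2.imwrite(f"pics/e_{n}.png",d["img"])
    if n=="scene":
        cv2.imwrite("pics/e1.png",cv2.resize(d["img"][130:230,170:290],None,fx=6,fy=6,interpolation=2))
E
```

```text
10.9 [ 0.50061011 -0.12022701  0.08733586] 0.01439735926678546 [-10.48056936   2.89544327   6.16727662] 0.0017813107311200845
10.95 [ 0.50064449 -0.12021093  0.08738152] 0.014396398680701621 [-11.65552404   3.09086374   5.15928669] 0.0024795654534793383
```

View pics/e1.png

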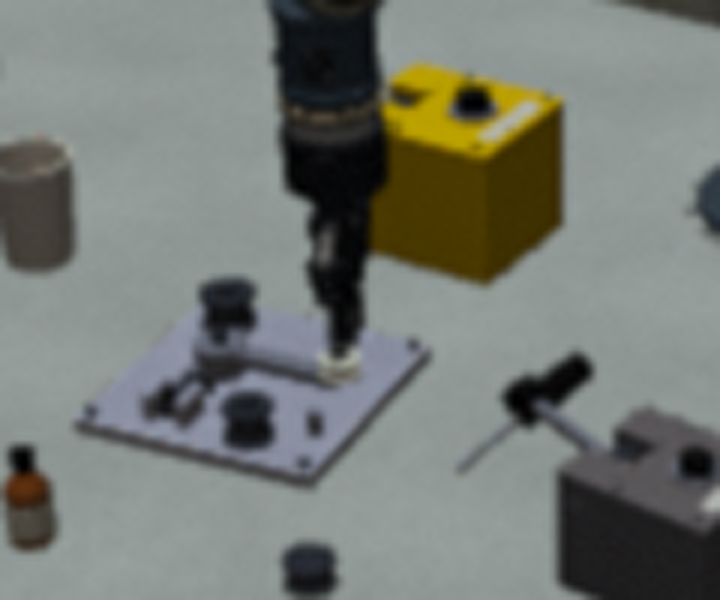

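View pics/e_top.png

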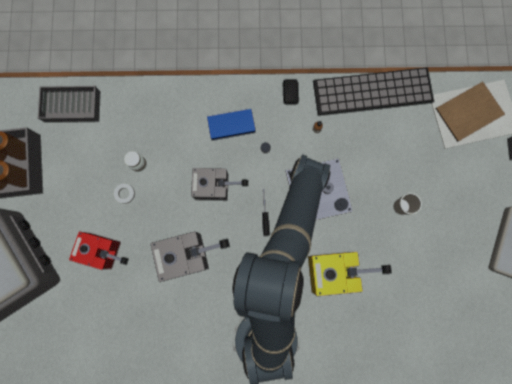

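The arm is steady and the tool feels about 11 N from the spring. The relay lever is up with the knob at crop (525,397), and the bystanders are where they were. I'm handing the job in.

```bash
python3 -c "
from h import *
print(bot.sign_off()); print(bot.observe()['clock'])"
```

```text
the job is handed in; nothing more can be done
None
the job is handed in; nothing more can be done
```

The relay's slack-belt test is done and the tensioner is being held past its click. I handed the job in at about 11 s, and no verdict is reported.

**Relay:** I used the small grey relay. I pressed its button fully (about 5–6 N) and the lever dropped. I then lifted the knob to just short of its stop and let go. In every picture since, the lever has stayed up and the button has been out.

**Tensioner:** I gripped the post and pushed it round its arc to about 0.80 rad (estimated from the picture, give or take 0.05). The gripper is still holding it there with a 50 N grip.

**Last checks:**
- **Hold:** the arm was still (joint speeds under 0.003 rad/s). The tool felt about 11–12 N from outside, mostly along the post's return path; about 9 N was expected from the spring.
- **Bystanders:** the final top picture shows none of them visibly moved. I did not measure their positions again.
- **Pawl:** I could not see it directly. That it has dropped in and carries no load follows only from the arm angle.
- **Disagreement:** while pushing, the tool ran about 6 mm outside the circle I had calculated. Side and vertical forces rose to about 9 N and 21 N. I eased the tool slightly, which brought them down to about 3 N and 5 N, and the grip held.

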